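# Pair up the clock weights

### The arm

A 6-joint arm with a two-finger parallel gripper is mounted at the origin on the work surface. World frame = base frame: x ahead of the robot, y to its left, z up, the work surface at z = 0. Lengths are in mm, angles in rad, forces in N, time in s.
With the tool pointing down it reaches from about 350 to 875 mm from the base axis. Payload 4.2 kg.
Tool frame: the origin (TCP) lies between the finger pads; the fingertips stand 14 mm ahead of it and the grasp point (between the pads) lies 5 mm behind it; z points along the fingers, y is the line along which they close (so a half turn about z gives the same grasp; the last joint's range is limited). The gripper opens to 85 mm and grips with 20 to 120 N. Pads are 22 mm wide; open, the fingers measure 114 mm over their backs; the gripper's body (76 mm by 85 mm) begins 54 mm behind the grasp point. The pads swing forward as they close: fully open they stand 13 mm farther back than shut.
Start: joints at [-1.074, 0.385, 0.008, 0, -1.194, -0.259], TCP at [147.246, -607.386, 245.312] pointing down, gripper open.
Joint ranges: [-3.14, 3.14], [-1.21, 2.06], [-1.07, 1.41], [-3.16, 2.05], [-2.99, -0.16], [-3.1, 3.1]. Speed limits (rad/s): [2.79, 2.79, 3.14, 3.14, 3.14, 3.14].

### API

Orientations are given as a unit quaternion [x, y, z, w].
In Python, from bench import * gives the robot as it stands.
- The arm moves only by the tool carry_out, never from a script. Its argument "motion" is a list of rows, each a list of 7 numbers: the turn, a rotation vector about the tool's x, y, z in rad, then the shift along the tool's x, y, z in mm, then the opening, from -1 (shut) to 1 (fully open), so that 0 is half open. A call has 1 to 5 rows; each row is the pose to reach, as a shift and turn from the pose commanded when the call began, along the tool's axes at that moment; what a row does not reach only later rows make up. A row lasts 1/8 s, in which the tool goes at most 62.5 mm and 10.7 degrees, less where a joint would pass 70% of its speed; a pose out of reach is approached as far as the arm can. A call with a gripper value outside its range is refused whole. The fingers move at their own pace and stop on an object; the grip force is fixed at half the most. Time passes only in rows, so rows that repeat a pose let the fingers close. It gives the time, the measured TCP pose, the force, the opening and the grip force at its end, in the units of the state.
- read_state(): the state, without advancing time (a new reading comes with each control period).
- get_image(name): name is "scene" or "top" or "wrist"; returns a dict with "color" (400x640x3 uint8, blue, green, red), "mtx" (3x3 intrinsics, pixels), "k1" (the pictures are not rectified: a ray, as slopes to the right and down, at radius r is drawn at 1 + k1 r^2 times it, then the intrinsics apply), "position" and "orientation" of the camera in the world. Camera axes: x right, y down, z forward; pixel columns grow to the right and rows downward; lengths in mm; the calibration is good to about 2 mm. A picture is of the moment at which its call begins. There is no depth.
- job_done(): hands the job in; it is judged then, once.
The state is a dict: "clock": time; "joints": joint angles; "joint_vel": joint speeds; "joint_efforts": joint torques, N m; "position": TCP position; "ee_rot": TCP orientation; "contact_force": force on the tool from outside, world axes, zero at the start; "wrist_torque": the same for the moment, N m; "gripper_width": finger opening in mm; "grasp_force": force on a finger pad.
Only numpy, scipy, OpenCV 4.12 (cv2) and the standard library are available. Lean on these libraries where they do the work, as an engineer would, in place of code of your own. Each camera call takes 0.05 s, during which the arm holds its last target. There are 200 camera calls.

### The job

The wooden tray keeps clock weights in pairs, one pair per column: its far row, away from the robot, already holds one slim and one stout brass weight. Take the spare slim weight from the bench and set it down gently, standing upright, in the empty compartment directly in front of the slim weight in the tray, on the robot's side. Leave the two weights already in the tray where they stand.

Things in the scene. Friction and masses are not known exactly. Their poses are not given: they have to be found in the camera images.
- tray: fixed light-wood tray, 200 (its x) by 220 (its y) by 22 mm high; walls, crossing dividers (as high as the walls) and floor 6 mm thick. Origin: centre of its underside, on the bench. Four equal compartments, 91 by 101 mm inside, centred at x = +-48.5, y = +-53.5 mm. Its x axis points away from the robot (yaw within 17 degrees): near row (empty) at -x, far row (two weights, either way round) at +x.
- slim_in_tray_center (a point): the slim weight that stands in the tray's far row, left or right: a brass clock weight, an upright cylinder 40 mm in diameter and 90 mm high, 0.4 to 0.8 kg, with a small steel eye 12 mm high on top. This point is on its axis, 45 mm above its underside.
- stout_in_tray_center (a point): the stout weight that stands in the tray's far row, in the other compartment: a brass cylinder 58 mm in diameter and 52 mm high with a like steel eye, 0.7 kg. This point is on its axis, 26 mm above its underside.
- slim_spare_center (a point): the spare slim weight, alone on the bench, to the left of the tray seen from the robot: a brass clock weight, an upright cylinder 40 mm in diameter and 90 mm high, 0.4 to 0.8 kg, with a small steel eye 12 mm high on top. This point is on its axis, 45 mm above its underside. Its neighbours, a brass bell dome and an amber jar, are wider, under 70 mm high and over 40 mm away.
Mind the look-alikes: they are no part of the job. Leave any green or turquoise look-alike of the part that bears slim_in_tray_center alone.

How it is judged:
By the outcome, as a careful person would: the job done as asked, in the order asked, and still so for the second after the job is handed in, with the robot touching nothing.
It also fails if it takes over 40 s, if anything falls off the work surface, if the arm or the gripper's body presses on something with over 40 N, if the wrist force passes 120 N, or if a joint passes its speed limit or range.

## Working session

There is one attempt and no reset: what is moved stays moved. The work goes in short steps, Python scripts to look and compute and a tool call to move; the robot and the scene stay as the last step left them, time stands still between calls to the robot, and variables do not carry over. Pictures are saved under pics/ and viewed, at most 10 in all, crops included, and the job is handed in when it is done.

Besides the shell and the picture viewer there is one more tool, called after ">>>" as name(argument=value, ...) on one line, values as JSON. carry_out: Moves the arm, as the interface text tells. Its arguments: {"type":"object","properties":{"motion":{"type":"array"}},"required":["motion"]}

```bash
mkdir -p pics; cat > h.py <<'E'
from bench import *
import numpy as np, cv2
from scipy.spatial.transform import Rotation as R
def ray(im,u,v):
    K=np.array(im["mtx"]);d=np.array([(u-K[0,2])/K[0,0],(v-K[1,2])/K[1,1]]);s=d.copy()
    for _ in range(20): s=d/(1+im["k1"]*(s@s))
    return np.array(im["position"]),R.from_quat(im["orientation"]).apply([s[0],s[1],1])
def onz(im,u,v,z):
    p,d=ray(im,u,v);return p+d*(z-p[2])/d[2]
def proj(im,X):
    K=np.array(im["mtx"]);c=R.from_quat(im["orientation"]).inv().apply(np.array(X)-im["position"])
    s=c[:2]/c[2];s=s*(1+im["k1"]*(s@s));return K[0,0]*s[0]+K[0,2],K[1,1]*s[1]+K[1,2]
E
python3 - <<'E'
from h import *
for n in ("top","scene"):
    im=get_image(n);cv2.imwrite(f"pics/{n}0.png",im["color"]);print(n,im["position"],im["orientation"],im["k1"],im["mtx"])
print(read_state())
E
```

```text
top [ 503.12193513  -42.80133705 1089.06202997] [-0.70530371  0.70823533 -0.02434031  0.01889325] -0.08462924100936592 [[453.07789848   0.         317.73756254]
 [  0.         453.07789848 190.32556169]
 [  0.           0.           1.        ]]
scene [1093.47359963  214.03258853  943.33764123] [ 0.51011528  0.80840679 -0.24968865 -0.15464943] -0.04305441808756511 [[491.25345914   0.         314.8474374 ]
 [  0.         491.25345914 189.3875343 ]
 [  0.           0.           1.        ]]
{'clock': 0.1, 'joints': array([-1.07440724e+00,  3.85498764e-01,  6.73046207e-03, -4.30959176e-04,
       -1.19399766e+00, -2.58591473e-01]), 'joint_vel': array([-0.00155925, -0.00204782,  0.0029864 ,  0.00094551, -0.00179813,
       -0.00166486]), 'joint_efforts': array([ 1.68128577e-04, -3.93320954e+01,  1.88929045e+01,  4.19793114e+00,
       -2.59049768e-03, -1.49494667e-06]), 'position': array([ 147.11671608, -606.91874469,  244.3074758 ]), 'ee_rot': array([-1.18539880e-01,  9.92948784e-01,  9.89302696e-04, -1.76809467e-04]), 'contact_force': array([0.51527169, 0.82897433, 0.17316314]), 'wrist_torque': array([-0.04758332,  0.00392099,  0.03993004]), 'grasp_force': 0.0, 'gripper_width': 85.62409833570162}
```

View pics/top0.png

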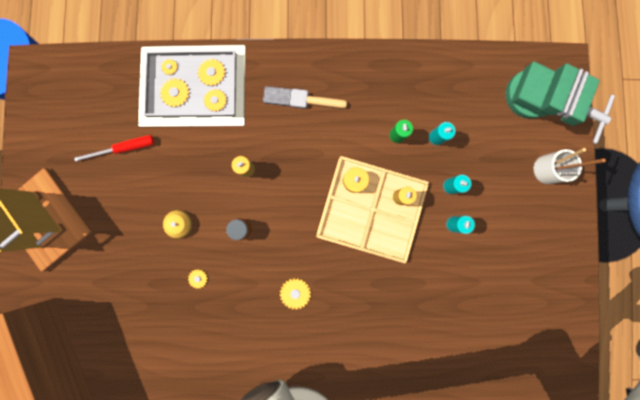

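View pics/scene0.png

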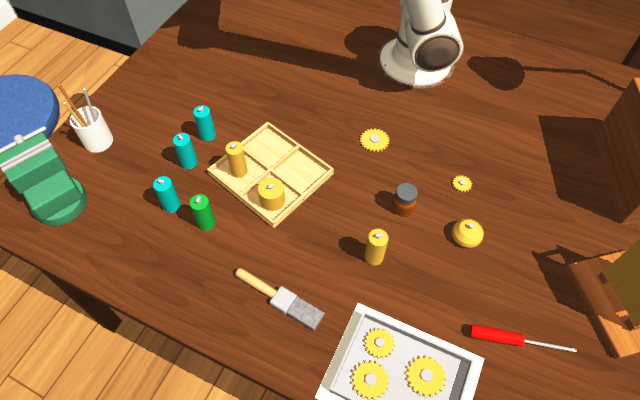

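Top view: the spare slim weight is at (241,165). The tray spans about (317–428, 157–261), with stout at (356,180) and slim at (407,196). The target compartment is therefore the near-right one, about (388,230).

What could be mistaken for the spare:
- Dome: (177,224)
- Jar with dark lid: (237,230)
- Green weight: (403,129)
- Turquoise weights: (443,133), (459,184), (462,225)
- Slim weight in the tray: (407,196)

I choose (241,165), which is (376,246) in the scene view.

```bash
python3 - <<'E'
from h import *
im=get_image("top");sc=get_image("scene");c=im["color"]
hsv=cv2.cvtColor(c,cv2.COLOR_BGR2HSV)
# tray: bright yellowish, biggest blob
m=((hsv[...,2]>150)&(hsv[...,0]>12)&(hsv[...,0]<35)).astype(np.uint8)
m[:, :300]=0;m[:150]=0;m[275:]=0;m[:,440:]=0
m=cv2.morphologyEx(m,cv2.MORPH_CLOSE,np.ones((5,5)))
cs=max(cv2.findContours(m,0,2)[0],key=cv2.contourArea)
w=np.array([onz(im,*p,22)[:2] for p in cs[:,0].astype(float)],np.float32)
r=cv2.minAreaRect(w);print("tray",r,cv2.boxPoints(r).tolist())
def blob(I,u,v,h=40):
    hs=cv2.cvtColor(I["color"],cv2.COLOR_BGR2HSV)
    k=((hs[...,0]>18)&(hs[...,0]<35)&(hs[...,1]>150)&(hs[...,2]>100)).astype(np.uint8)
    q=np.zeros_like(k);q[v-h:v+h,u-h:u+h]=k[v-h:v+h,u-h:u+h]
    n,l,s,ce=cv2.connectedComponentsWithStats(q);i=1+np.argmax(s[1:,4]);print(s[i],ce[i])
blob(im,241,165,25);blob(sc,376,246,30)
# eyes
for nm,I,u,v in(("top",im,241,163),("scene",sc,378,236)): print(nm,onz(I,u,v,96))
for nm,I,u,v in(("slimtop",im,407,194),("slimsc",sc,236,145)): print(nm,onz(I,u,v,102))
a=cv2.resize(c[140:270,215:435],None,fx=3,fy=3,interpolation=cv2.INTER_CUBIC)
b=cv2.resize(sc["color"][220:275,345:410],None,fx=3,fy=3,interpolation=cv2.INTER_CUBIC)
o=np.zeros((a.shape[0]+b.shape[0],a.shape[1],3),np.uint8);o[:a.shape[0]]=a;o[a.shape[0]:,:b.shape[1]]=b
cv2.imwrite("pics/crop1.png",o)
E
```

```text
tray ((524.2952880859375, -178.99269104003906), (226.04180908203125, 206.32794189453125), 73.3145523071289) [[393.02471923828125, -257.6347351074219], [590.6653442382812, -316.87506103515625], [655.5658569335938, -100.35064697265625], [457.92523193359375, -41.110321044921875]]
[232 156  20  20 168] [243.25       166.13690476]
[366 229  22  36 496] [377.05645161 246.19959677]
top [625.00323486 118.53900755  96.        ]
scene [623.06006213 121.61919342  96.        ]
slimtop [ 554.70631477 -246.1878309   102.        ]
slimsc [ 548.03391788 -244.6526845   102.        ]
```

View pics/crop1.png

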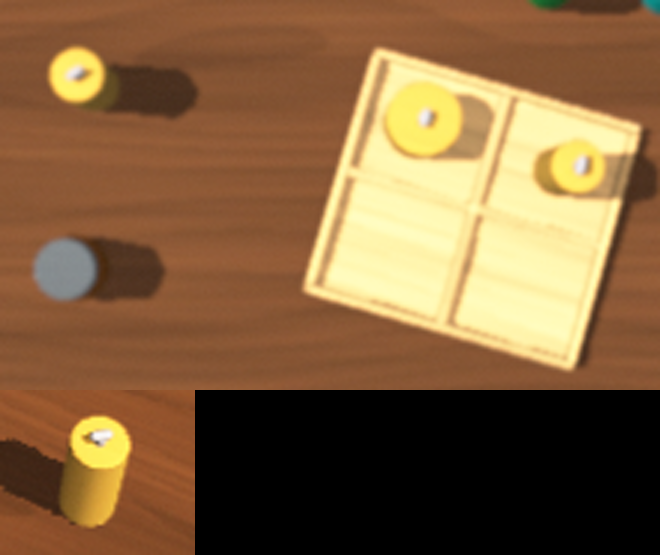

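The crop confirms the choice: a lone yellow slim cylinder with a steel eye, top disc centre about (240.7,165) in the top view. That puts it at about (622,120). Tray yaw is about -16.7°, its centre about (524,-179), and the target about (462,-217).

Next I move above the spare.

>>> carry_out(motion=[[0,0,0,-45,42.5,0,1],[0,0,0,-90,85,0,1],[0,0,0,-135,127.5,0,1],[0,0,0,-180,170,0,1],[0,0,0,-225,212.5,0,1]])

```text
clock: 0.82
position: [316.6, -346.1, 245.4]
ee_rot: [-0.118, 0.993, -0.0, 0.0]
contact_force: [0.9, -0.5, -0.5]
gripper_width: 85.3
grasp_force: 0.0
```

>>> carry_out(motion=[[0,0,0,-45,42.5,0,1],[0,0,0,-90,85,0,1],[0,0,0,-135,127.5,0,1],[0,0,0,-180,170,0,1],[0,0,0,-225,212.5,0,1]])

```text
clock: 1.45
position: [485.2, -86.4, 245.5]
ee_rot: [-0.119, 0.993, -0.0, 0.0]
contact_force: [1.1, -0.9, -0.5]
gripper_width: 85.5
grasp_force: 0.0
```

>>> carry_out(motion=[[0,0,0,-45,42.5,0,1],[0,0,0,-90,85,0,1],[0,0,0,-135,127.5,0,1],[0,0,0,-182,170,0,1],[0,0,0,-182,170,0,1]])

```text
clock: 2.08
position: [622.7, 123.2, 243.3]
ee_rot: [-0.12, 0.993, -0.0, -0.001]
contact_force: [-0.5, -0.5, 0.2]
gripper_width: 85.4
grasp_force: 0.0
```

```bash
python3 - <<'E'
from h import *
s=read_state();print(s["clock"],s["position"],s["ee_rot"],s["joints"])
for z,(n,u,v) in [(90,("top",240.7,165)),(90,("scene",378.3,237.3))]:
    print(n,onz(get_image(n),u,v,z))
im=get_image("wrist");cv2.imwrite("pics/w1.png",im["color"])
for X in [(622,120,0),(622,120,90),(622,120,102)]: print(X,proj(im,X))
E
```

```text
2.075 [622.71443481 123.21064659 243.33832945] [-1.20424965e-01  9.92722120e-01 -1.32469052e-04 -7.75864493e-04] [ 4.49697646e-01  4.03443112e-01  3.20709674e-02 -2.68769274e-04
 -1.20097830e+00 -1.77896065e+00]
top [621.27535525 120.14802037  90.        ]
scene [622.18901821 122.56791968  90.        ]
(622, 120, 0) (np.float64(316.74508751403624), np.float64(173.72417756065806))
(622, 120, 90) (np.float64(316.5184595812165), np.float64(192.82967600307825))
(622, 120, 102) (np.float64(316.47762053563474), np.float64(196.2724213941287))
```

View pics/w1.png

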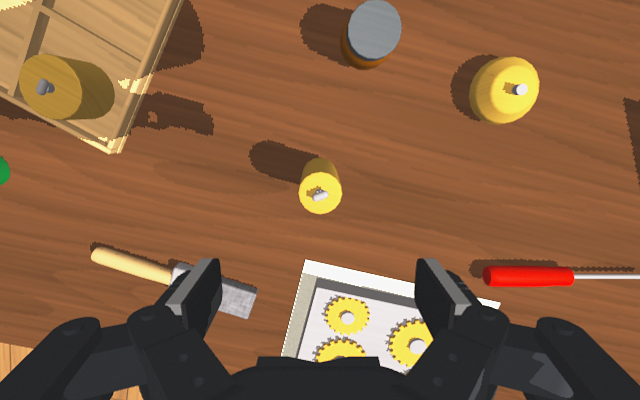

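Wrist view: the spare's disc is at (320,193) against a predicted (316.5,193), so the gripper is centred within about 3 mm. I descend and close.

>>> carry_out(motion=[[0,0,0,0,-1,55,1],[0,0,0,0,-1,110,1],[0,0,0,0,-1,155,1],[0,0,0,0,-1,184,1],[0,0,0,0,-1,184,1]])

```text
clock: 2.85
position: [619.6, 116.8, 59.6]
ee_rot: [-0.118, 0.993, -0.001, -0.003]
contact_force: [-0.3, 1.0, 0.4]
gripper_width: 85.5
grasp_force: 0.0
```

>>> carry_out(motion=[[0,0,0,0,0,0,0],[0,0,0,0,0,0,-0.5],[0,0,0,0,0,0,-1],[0,0,0,0,0,0,-1],[0,0,0,0,0,0,-1]])

```text
clock: 3.48
position: [622.6, 119.7, 63.6]
ee_rot: [-0.119, 0.993, 0.0, 0.002]
contact_force: [-1.8, 1.5, 6.1]
gripper_width: 38.8
grasp_force: 59.5
```

>>> carry_out(motion=[[0,0,0,0,0,-20,-1],[0,0,0,0,0,-60,-1],[0,0,0,0,0,-100,-1],[0,0,0,0,0,-120,-1],[0,0,0,0,0,-120,-1]])

```text
clock: 4.1
position: [621.2, 118.9, 181.5]
ee_rot: [-0.118, 0.993, 0.001, 0.0]
contact_force: [0.2, -0.1, -7.4]
gripper_width: 38.9
grasp_force: 61.7
```

```bash
python3 - <<'E'
from h import *
s=read_state();print(s["clock"],s["position"],s["ee_rot"],s["joints"],s["contact_force"],s["gripper_width"],s["grasp_force"])
Rm=R.from_quat(s["ee_rot"]);a=np.radians(-16.7)
ty=np.array([-np.sin(a),np.cos(a),0])
print("shift tool",Rm.inv().apply(np.array([462.4,-217,s["position"][2]])-s["position"]),"ty in tool",Rm.inv().apply(ty),"tilt z",Rm.apply([0,0,1]))
E
```

```text
4.1 [621.18757722 118.88633407 181.48187811] [-1.18348942e-01  9.92971856e-01  5.90732580e-04  2.67202826e-04] [ 4.44091058e-01  4.45202409e-01 -6.25960919e-02 -1.08607721e-03
 -1.06211395e+00 -1.77710486e+00] [ 0.15861813 -0.05051763 -7.4393988 ] 38.86097626630457 61.71305347234011
shift tool [ 233.28416274 -289.15635156   -0.47735064] ty in tool [-0.50443154  0.86345072  0.00129657] tilt z [ 3.90824622e-04  1.23640800e-03 -9.99999159e-01]
```

Grasp held: width 38.9 mm, load about 7 N. Now I carry it to the tray.

>>> carry_out(motion=[[0,0,0,20,-25,0,-1],[0,0,0,57,-71,0,-1],[0,0,0,95,-118,0,-1],[0,0,0,133,-165,0,-1],[0,0,0,170,-210,0,-1]])

```text
clock: 4.72
position: [502.8, -126.7, 178.7]
ee_rot: [-0.118, 0.993, 0.001, -0.003]
contact_force: [0.8, -1.1, -7.7]
gripper_width: 38.8
grasp_force: 61.9
```

>>> carry_out(motion=[[0,0,0.132,22,-28,0,-1],[0,0,0.264,42,-53,0,-1],[0,0,0.396,56,-70,0,-1],[0,0,0.529,63,-79,0,-1],[0,0,0.529,63,-79,0,-1]])

```text
clock: 5.35
position: [461.1, -217.1, 179.0]
ee_rot: [0.146, 0.989, 0.0, -0.003]
contact_force: [-0.0, 0.6, -6.7]
gripper_width: 38.8
grasp_force: 62.0
```

```bash
python3 - <<'E'
from h import *
s=read_state();print(s["clock"],s["position"],s["ee_rot"],s["gripper_width"],s["contact_force"])
im=get_image("wrist");cv2.imwrite("pics/w2.png",im["color"])
a=np.radians(-16.7);C=np.array([524.3,-179]);M=np.array([[np.cos(a),-np.sin(a)],[np.sin(a),np.cos(a)]])
for l in [(-100,-110),(-3,-104),(-94,-3),(-3,-3),(100,-110),(-100,110)]: print(l,np.round(proj(im,[*(C+M@l),22])))
t=get_image("top");print("target px in top",proj(t,[462.4,-217,6]))
sc=get_image("scene");c=cv2.resize(sc["color"][90:260,150:380],None,fx=3,fy=3);cv2.imwrite("pics/s2.png",c)
E
```

```text
5.35 [ 461.06187109 -217.07307013  178.98993617] [ 1.45649377e-01  9.89332937e-01  4.87921017e-04 -2.52199910e-03] 38.79218619865266 [-0.0176797   0.56289161 -6.70959768]
(-100, -110) [252. 135.]
(-3, -104) [264. 241.]
(-94, -3) [377. 142.]
(-3, -3) [372. 241.]
(100, -110) [263. 335.]
(-100, 110) [510. 135.]
target px in top (np.float64(387.258927757469), np.float64(234.74499654769429))
```

View pics/w2.png

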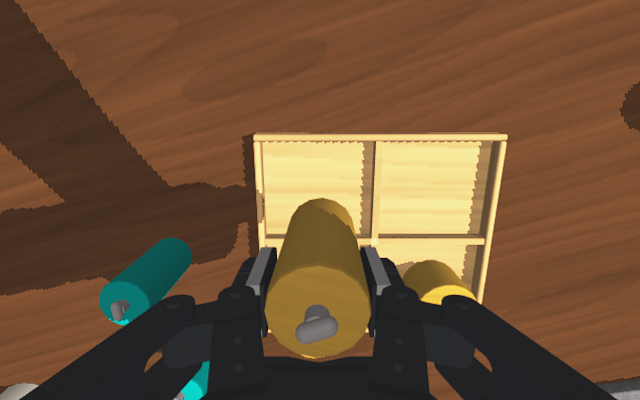

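View pics/s2.png

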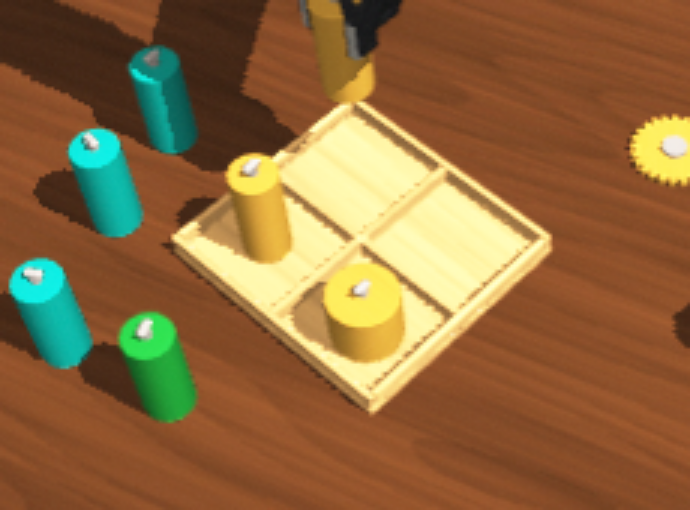

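Wrist view: the tray corners at (255,135), (507,135) and (372,241) match the prediction within 3 px. Scene view: the weight hangs upright and the tray weights are untouched. I descend, slowly at the end.

>>> carry_out(motion=[[0,0,0,0,0,35,-1],[0,0,0,0,0,70,-1],[0,0,0,0,0,92,-1],[0,0,0,0,0,104,-1],[0,0,0,0,0,107,-1]])

```text
clock: 6.12
position: [463.4, -216.7, 73.9]
ee_rot: [0.144, 0.99, -0.0, -0.0]
contact_force: [-0.0, -0.1, -7.0]
gripper_width: 38.5
grasp_force: 62.0
```

>>> carry_out(motion=[[0,0,0,0,0,1,-1],[0,0,0,0,0,2,-1],[0,0,0,0,0,2,-1],[0,0,0,0,0,2,-1]])

```text
clock: 6.62
position: [463.3, -217.1, 72.7]
ee_rot: [0.145, 0.989, -0.0, 0.0]
contact_force: [0.6, -0.8, -7.0]
gripper_width: 38.7
grasp_force: 62.0
```

>>> carry_out(motion=[[0,0,0,0,0,1,-1],[0,0,0,0,0,2,-1],[0,0,0,0,0,2,-1],[0,0,0,0,0,2,-1]])

```text
clock: 7.12
position: [463.2, -217.0, 70.3]
ee_rot: [0.145, 0.989, -0.0, -0.0]
contact_force: [-0.8, 0.4, -7.2]
gripper_width: 38.5
grasp_force: 62.0
```

>>> carry_out(motion=[[0,0,0,0,0,1,-1],[0,0,0,0,0,1.5,-1],[0,0,0,0,0,1.5,-1],[0,0,0,0,0,1.5,-1]])

```text
clock: 7.62
position: [463.6, -217.1, 69.6]
ee_rot: [0.145, 0.989, -0.0, 0.001]
contact_force: [-2.0, 2.1, 3.2]
gripper_width: 38.8
grasp_force: 62.7
```

The force rose from -7 N to +3 N, so the weight is on the floor. I release and withdraw upward.

>>> carry_out(motion=[[0,0,0,0,0,0,0.2],[0,0,0,0,0,0,0.6],[0,0,0,0,0,0,0.6],[0,0,0,0,0,0,0.6],[0,0,0,0,0,0,0.6]])

```text
clock: 8.25
position: [463.2, -217.0, 68.8]
ee_rot: [0.145, 0.989, -0.0, 0.0]
contact_force: [-0.1, -0.7, -0.8]
gripper_width: 68.5
grasp_force: 0.0
```

>>> carry_out(motion=[[0,0,0,0,0,-10,0.6],[0,0,0,0,0,-40,0.6],[0,0,0,0,0,-90,0.6],[0,0,0,0,0,-140,0.6],[0,0,0,0,0,-140,0.6]])

```text
clock: 8.88
position: [465.7, -217.6, 214.1]
ee_rot: [0.145, 0.989, -0.0, 0.006]
contact_force: [0.2, 1.0, -0.2]
gripper_width: 68.6
grasp_force: 0.0
```

```bash
python3 - <<'E'
from h import *
s=read_state();print(s["clock"],s["position"],s["gripper_width"],s["contact_force"])
sc=get_image("scene");w=get_image("wrist")
c=cv2.resize(sc["color"][90:260,150:380],None,fx=1.7,fy=1.7)
o=np.zeros((400,640+160,3),np.uint8);o=np.zeros((400,800,3),np.uint8)
o[:c.shape[0],:c.shape[1]]=c;d=cv2.resize(w["color"],(400,250));o[:250,400:]=d
cv2.imwrite("pics/f.png",o)
E
```

```text
8.875 [ 465.67280862 -217.61021821  214.11071676] 68.56286148148263 [ 0.22062643  1.01862789 -0.19957987]
```

View pics/f.png

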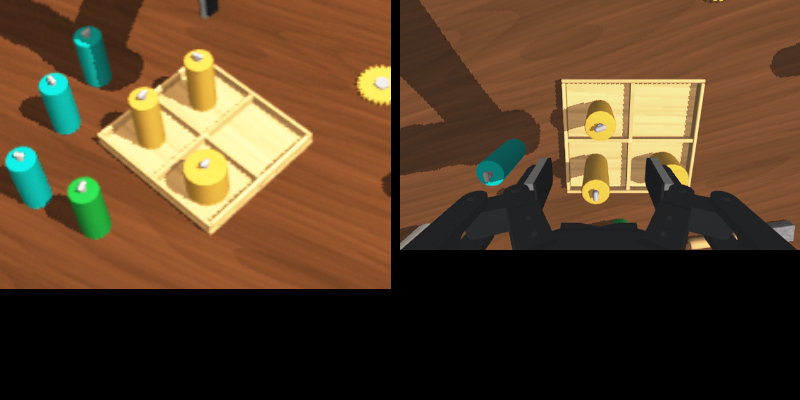

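The spare stands upright in the near compartment in front of the slim weight, at about (200,80) in the left panel. The slim and stout weights are unmoved and the gripper is clear, so I hand in.

```bash
python3 -c "
from bench import *
print(job_done())"
```

```text
the job is handed in; nothing more can be done
None
```

The spare slim weight is standing upright in the near-right compartment, directly in front of the tray's slim weight; the two weights already in the tray were not touched, and the job is handed in at about 9 s on the robot's clock.

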